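# Free the counterweight plate and balance the centrifuge bucket

### The job

Pull the aluminium counterweight plate up out of the narrow gap between the two tip boxes and set it down on the empty pan of the balance. Then add the steel weights from the wooden block to that same pan, one or both as needed, until the beam floats level with the centrifuge bucket that stands in the other pan. Put things down rather than dropping them, and leave the buckets, the bottle and the open tip rack where they are.

Things in the scene. Friction and masses are not known exactly. Their poses are not given: they have to be found in the camera images.
- plate_mid (a point): centre of a plain aluminium plate, 14 mm thick (its x), 64 mm long (its y), 60 mm high (its z), 135 g. It stands upright in the gap between two closed tip boxes, pinched sideways by a springy box wall with about 3 N (about 6 N to pull it up). Its foot rests on a rib 36 mm below the box tops; the upper 24 mm stand free above the box tops. It stands up to 22 mm to either side of the middle of the gap
- gap_top (a point): middle of the gap between the two tip boxes, at the level of their flat tops (96 mm above the bench). z up, x across the gap (about 15 mm wide), y along it. Each box is about 80 mm across x and 122 mm along y; boxes and tray are fixed to the bench
- beam (a joint): tilt of the balance beam in rad: 0 is level, -0.10 (stop) with the bucket's pan fully down, +0.10 (stop) with the plate's pan fully down. The beam turns on a short column; both pans always stay horizontal. Where in a pan a thing lies does not matter. A soft spring centres it: 8 g of difference tilts it about 0.011 rad, a missing 100 g weight leaves it at the stop. It settles within 1 s
- pan_free_floor (a point): centre of the floor of the empty balance pan (moves with it): rectangular steel pan, 140 mm along its x, 120 mm along its y, with a rim 3 mm thick standing 7 mm above the floor. z up, y along the beam towards the loaded pan, 220 mm away (centre to centre). The floor is about 88 mm above the bench at the start, 77 mm when the beam is level; the column between the pans reaches 88 mm above the bench
- pan_load_floor (a point): centre of the floor of the other balance pan, the same in size and axes, on which a closed centrifuge bucket stands
- weight_1_mid (a point): centre (18 mm above its foot) of a steel weight of 100 g: a cylinder 26 mm in diameter and 22 mm high, with a neck and a 20 mm knob on top, 36 mm high in all. It stands upright on a wooden block 40 mm high, 56 x 150 mm
- weight_2_mid (a point): the same for the other 100 g weight, equal to the first, 74 mm from it on the same block
- bucket_a_mid (a point): point 40 mm above the foot of a closed centrifuge bucket, 64 mm in diameter over its white cap, 79 mm high; it stands either in the loaded pan or on a grey riser (85 mm square, 66 mm high) beside the balance. It needs the plate and one steel weight to balance it
- bucket_b_mid (a point): the same for its outwardly identical twin, in the other of those two places. It needs the plate and both steel weights to balance it
- bucket_a: the first bucket, origin at the centre of its foot
- bucket_b: the twin bucket, origin at the centre of its foot
- plate: the aluminium plate, origin at the centre of its foot, axes as for its centre
- weight_1: the first weight, origin at its foot
- weight_2: the other weight, origin at its foot
- bottle: clear bottle with a blue cap, 72 mm in diameter, 150 mm high, standing on the bench; a bystander, origin at its foot
- tip_rack: open tip box with a pink rack, 120 x 82 x 49 mm, lying on the bench; a bystander, origin under its centre
Mind the look-alikes: they are no part of the job. What is shaped like the weight_1 but blue or orange is not meant.

How it is judged:
By the outcome, as a careful person would: the job done as asked, in the order asked, and still so for the second after the job is handed in, with the robot touching nothing.
It also fails if it takes over 61 s, if anything falls off the work surface, if the arm or the gripper's body presses on something with over 40 N, if the wrist force passes 120 N, or if a joint passes its speed limit or range.

### The arm

A 6-joint arm with a two-finger parallel gripper is mounted at the origin on the work surface. World frame = base frame: x ahead of the robot, y to its left, z up, the work surface at z = 0. Lengths are in m, angles in rad, forces in N, time in s.
With the tool pointing down it reaches from about 0.35 to 0.775 m from the base axis. Payload 5.5 kg.
Tool frame: the origin (TCP) lies between the finger pads; the fingertips stand 11 mm ahead of it and the grasp point (between the pads) lies 8 mm behind it (tips_ahead is the distance from the TCP to the fingertips, in m); z points along the fingers, y is the line along which they close (so a half turn about z gives the same grasp; the last joint's range is limited). The gripper opens to 85 mm and grips with 20 to 120 N. Pads are 22 mm wide; open, the fingers measure 114 mm over their backs; the gripper's body (76 mm by 85 mm) begins 54 mm behind the grasp point. The pads swing forward as they close: fully open they stand 13 mm farther back than shut.
Start: joints at [1.088, 0.313, 0.046, 1.304, 0, 1.431], TCP at [0.193, 0.542, 0.242] pointing down, gripper open.
Joint ranges: [-2.76, 2.76], [-0.86, 1.69], [-1.03, 1.26], [-2.2, 2.34], [-1.47, 1.5], [-3.14, 3.14]. Speed limits (rad/s): [2.57, 2.57, 3.14, 3.14, 3.14, 3.14].

### API

Orientations are given as a unit quaternion [w, x, y, z].
In Python, from workcell import * gives the robot as it stands. The module is installed in compiled form; this text tells all that it offers.
- The arm moves only by the tool jog_arm, never from a script. Its argument "moves" is a list of rows, each an object with "fingers": the closure, from 0 (fully open) to 1 (shut); "slide": the shift along the tool's x, y, z in mm, a list of three; "angular": the turn, a rotation vector about the tool's x, y, z in degrees, a list of three. A call has 1 to 10 rows; each row is the pose to reach, as a shift and turn from the pose commanded when the call began, along the tool's axes at that moment; what a row does not reach only later rows make up. A row lasts 1/12 s, in which the tool goes at most 41.7 mm and 7.16 degrees, less where a joint would pass 70% of its speed; a pose out of reach is approached as far as the arm can. A call with a gripper value outside its range is refused whole. The fingers move at their own pace and stop on an object; "squeeze" is the grip in N (left out, the last holds). Time passes only in rows, so rows that repeat a pose let the fingers close. It gives the time, the measured TCP pose, the force, the opening and the grip force at its end, in the units of the state.
- get_state(): the state, without advancing time (a new reading comes with each control period).
- read_camera(name): name is "scene" or "side" or "wrist"; returns a dict with "color" (400x640x3 uint8, red, green, blue), "fovy" (degrees; the focal length in pixels is half the picture's height over the tangent of half this angle, whatever the lens; pixels are square), "cx", "cy" (the principal point, pixels), "world_from_camera" (4x4, takes a point from camera to world coordinates); the wrist camera has in their place "tool_from_camera" (4x4, takes a point from camera to tool coordinates, whose origin is the TCP and whose axes are the flange's). Camera axes: x right, y down, z forward; pixel columns grow to the right and rows downward; lengths in m; the calibration is good to about 2 mm. A picture is of the moment at which its call begins: read the wrist's pose just before it. There is no depth.
- hand_in(): hands the job in; it is judged then, once.
Trained networks look in a picture, given as the dict that the camera call returned (one of the last four; its "shot" number tells which), for a name from the list of things; names that differ only in an ending like _2 or _b are one class to them, and where a whole thing is asked for, a point or a joint stands for the part that bears it (a point fixed in the world has none). Each returns a list of dicts, best first, with "p" (0 to 1); they miss things now and then, are a little off and sometimes report something else, mostly with a low value. They report only what shows in the picture. A call takes as long as a camera call. They do not tell look-alikes from the thing itself.
- look_for(target, picture): "point" ([column, row] in pixels, amid what is visible of it).
- tip_of(target, picture): "point" ([column, row] in pixels: a listed point, or the origin of a listed thing).
The state is a dict: "clock": time; "joint_pos": joint angles; "qvel": joint speeds; "tau": joint torques, N m; "tcp_pos": TCP position; "orientation": TCP orientation; "wrist_force": force on the tool from outside, world axes, zero at the start; "ft_torque": the same for the moment, N m; "finger_gap": finger opening in m; "grip_force": force on a finger pad.
Only numpy, scipy, OpenCV 4.12 (cv2) and the standard library are available. Lean on these libraries where they do the work, as an engineer would, in place of code of your own. Each camera call takes 0.05 s, during which the arm holds its last target. There are 200 camera calls.

## Working session

There is one attempt and no reset: what is moved stays moved. The work goes in short steps, Python scripts to look and compute and a tool call to move; the robot and the scene stay as the last step left them, time stands still between calls to the robot, and variables do not carry over. Pictures are saved under pics/ and viewed, at most 10 in all, crops included, and the job is handed in when it is done.

Besides the shell and the picture viewer there is one more tool, called by a JSON object that holds its "name" and its "arguments". jog_arm: Moves the arm, as the interface text tells. Its arguments: {"type":"object","properties":{"moves":{"type":"array","items":{"type":"object","properties":{"fingers":{"type":"number"},"slide":{"type":"array","items":{"type":"number"}},"angular":{"type":"array","items":{"type":"number"}}}}},"squeeze":{"type":"number"}},"required":["moves"]}

```bash
mkdir -p pics
cat > h.py <<'E'
from workcell import *
import numpy as np, cv2
from scipy.spatial.transform import Rotation as R
def wfc(c,s):
    if 'world_from_camera' in c: return np.array(c['world_from_camera'])
    T=np.eye(4);T[:3,:3]=R.from_quat(np.roll(s['orientation'],-1)).as_matrix();T[:3,3]=s['tcp_pos']
    return T@np.array(c['tool_from_camera'])
def ray(c,T,p):
    f=c['color'].shape[0]/2/np.tan(np.radians(c['fovy'])/2)
    d=np.array([(p[0]-c['cx'])/f,(p[1]-c['cy'])/f,1]);return T[:3,3],T[:3,:3]@d
def at_z(c,T,p,z):
    o,d=ray(c,T,p);return o+d*(z-o[2])/d[2]
def tri(rs):
    A=0;b=0
    for o,d in rs:
        d=d/np.linalg.norm(d);P=np.eye(3)-np.outer(d,d);A=A+P;b=b+P@o
    return np.linalg.solve(A,b)
def proj(c,T,P):
    f=c['color'].shape[0]/2/np.tan(np.radians(c['fovy'])/2)
    q=np.linalg.inv(T)@np.append(P,1);return q[:2]/q[2]*f+[c['cx'],c['cy']]
def save(c,n): cv2.imwrite('pics/'+n,c['color'][:,:,::-1])
E
cat > a.py <<'E'
from h import *
s=get_state();print({k:np.round(v,3) for k,v in s.items()})
for n in ['scene','side','wrist']:
    c=read_camera(n);save(c,n+'0.png');T=wfc(c,s);print(n,c['fovy'],c['cx'],c['cy'],np.round(T,3).tolist())
    for t in ['plate_mid','gap_top','pan_free_floor','pan_load_floor','weight_1_mid','bucket_a_mid','bottle','tip_rack']:
        print(t,[(np.round(r['point']).tolist(),round(r['p'],2)) for r in tip_of(t,c)][:4])
E
python3 a.py
```

```text
{'clock': np.float64(0.0), 'joint_pos': array([ 1.088,  0.314,  0.045,  1.304, -0.   ,  1.431]), 'qvel': array([-0.002,  0.001,  0.   ,  0.   ,  0.   ,  0.   ]), 'tau': array([-1.0000e-03, -4.8063e+01,  2.9853e+01,  1.9000e-02, -0.0000e+00,
        0.0000e+00]), 'tcp_pos': array([0.193, 0.541, 0.241]), 'orientation': array([-0.   ,  0.171,  0.985, -0.001]), 'wrist_force': array([-0.052, -0.932, -0.681]), 'ft_torque': array([ 0.006, -0.015, -0.02 ]), 'grip_force': np.float64(0.0), 'finger_gap': np.float64(0.085)}
scene 49.460163111311566 326.0976393171634 194.1346663916292 [[-0.79, 0.515, -0.332, 0.882], [0.613, 0.653, -0.445, 0.446], [-0.013, -0.555, -0.832, 0.884], [0.0, 0.0, 0.0, 1.0]]
plate_mid [([238.0, 119.0], 0.63)]
gap_top []
pan_free_floor [([337.0, 214.0], 0.74)]
pan_load_floor [([386.0, 310.0], 0.84), ([242.0, 127.0], 0.37)]
weight_1_mid [([313.0, 148.0], 0.61), ([341.0, 152.0], 0.54), ([372.0, 153.0], 0.44), ([364.0, 172.0], 0.22)]
bucket_a_mid [([383.0, 303.0], 0.83), ([366.0, 173.0], 0.43)]
bottle [([216.0, 214.0], 0.94), ([339.0, 154.0], 0.3)]
tip_rack [([414.0, 222.0],
[... 256 characters left out ...]
0]]
plate_mid [([411.0, 315.0], 0.9)]
gap_top [([413.0, 318.0], 0.67)]
pan_free_floor [([308.0, 197.0], 0.59)]
pan_load_floor [([286.0, 152.0], 0.88), ([287.0, 266.0], 0.31), ([207.0, 152.0], 0.3)]
weight_1_mid [([285.0, 265.0], 0.69), ([250.0, 284.0], 0.54), ([420.0, 249.0], 0.38)]
bucket_a_mid [([290.0, 137.0], 0.82)]
bottle [([421.0, 247.0], 0.56)]
tip_rack [([210.0, 163.0], 0.73)]
wrist 71.78245217133993 315.0904792710855 201.09715744496705 [[0.336, 0.907, 0.255, 0.129], [0.942, -0.323, -0.092, 0.566], [-0.001, 0.27, -0.963, 0.373], [0.0, 0.0, 0.0, 1.0]]
plate_mid []
gap_top []
pan_free_floor []
pan_load_floor []
weight_1_mid []
bucket_a_mid []
bottle []
tip_rack [([152.0, 371.0], 0.72)]
```

View pics/scene0.png

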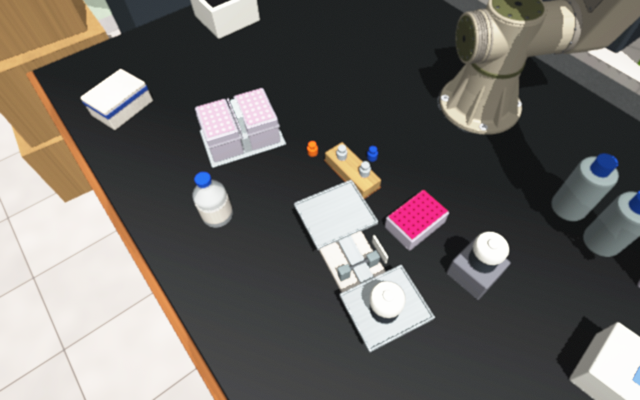

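View pics/side0.png

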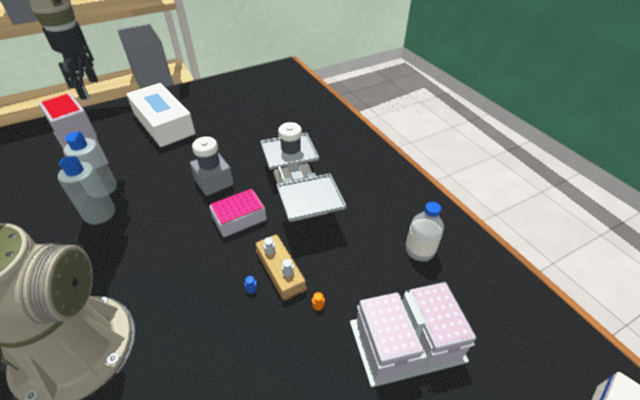

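The scene view shows the steel weights at (342,152) and (365,169), the free pan at (337,214) and the plate near (238,119). The side view shows the weights at (269,244) and (288,265), the pan at (310,197) and the plate near (413,315). The blue and orange decoys stand on the bench, off the block.

```bash
cat > b.py <<'E'
from h import *
A=read_camera('scene');B=read_camera('side');TA=wfc(A,0);TB=wfc(B,0)
pts={'plate':((238,119),(413,315)),'w1':((342,152),(269,244)),'w2':((365,169),(288,265)),'pan':((336,214),(310,197)),'load':((386,310),(289,150)),'bucket':((385,303),(290,137)),'bucket2':((488,255),(207,155)),'bottle':((216,214),(421,247)),'rack':((416,222),(238,212))}
for k,(p,q) in pts.items():
    P=tri([ray(A,TA,p),ray(B,TB,q)]);print(k,np.round(P,3),np.round(proj(A,TA,P)-p,1),np.round(proj(B,TB,P)-q,1))
# crops
a=cv2.resize(A['color'][70:190,170:330],None,fx=5,fy=5,interpolation=3);b=cv2.resize(B['color'][260:395,330:490],None,fx=4,fy=4,interpolation=3)
cv2.imwrite('pics/ca.png',a[:,:,::-1]);cv2.imwrite('pics/cb.png',b[:,:,::-1])
E
python3 b.py
```

```text
plate [ 0.598 -0.3    0.084] [-0.3 -0. ] [-0.4  0. ]
w1 [ 0.445 -0.037  0.097] [ 9.6 -2.2] [10.7  1.1]
w2 [ 0.439 -0.026  0.023] [-9.9  1.5] [-10.6  -1.7]
pan [0.578 0.072 0.085] [ 0.1 -0. ] [0.1 0. ]
load [0.627 0.29  0.063] [ 0.5 -0.1] [0.3 0.1]
bucket [0.633 0.288 0.107] [ 1.  -0.2] [0.7 0.1]
bucket2 [0.405 0.338 0.097] [-0.2  0. ] [-0.1 -0. ]
bottle [ 0.77  -0.14   0.006] [0.3 0. ] [ 0.3 -0. ]
rack [0.42  0.172 0.019] [ 0.8 -0.2] [0.7 0.2]
```

View pics/cb.png

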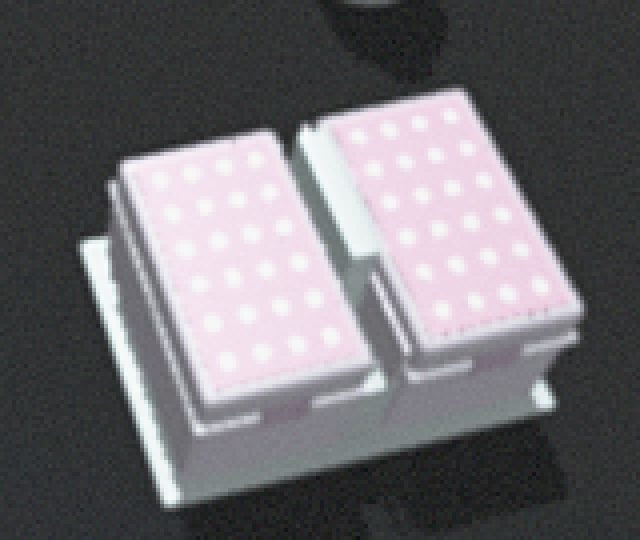

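View pics/ca.png

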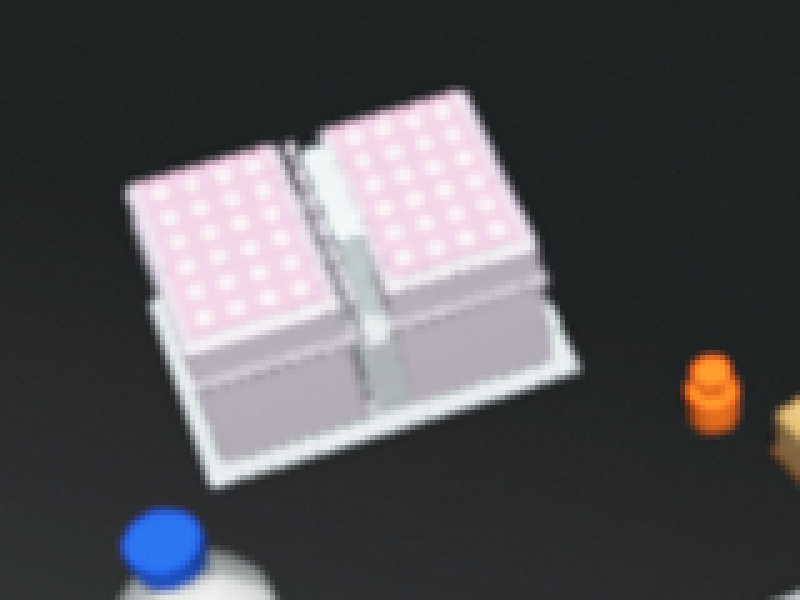

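The crops show the gap running from scene (230,97) to (242,129). The plate's white free part is about (231–243, 99–117) in the scene view and (406–425, 290–322) in the side view, near the far-left end of the gap.

```bash
cat >> h.py <<'E'
def yaw_rot(yx): # tool down, tool x at world heading yx
    c,s_=np.cos(yx),np.sin(yx);return np.array([[c,s_,0],[s_,-c,0],[0,0,-1]])
def go(P,yx,s=None):
    s=s or get_state();R0=R.from_quat(np.roll(s['orientation'],-1)).as_matrix()
    sl=R0.T@(np.array(P)-s['tcp_pos'])*1000;rv=np.degrees(R.from_matrix(R0.T@yaw_rot(yx)).as_rotvec())
    print('slide',np.round(sl,1),'ang',np.round(rv,1),'rows',np.linalg.norm(sl)/41.7,np.linalg.norm(rv)/7.16)
def toolx(s): 
    M=R.from_quat(np.roll(s['orientation'],-1)).as_matrix();return np.arctan2(M[1,0],M[0,0])
E
cat > c.py <<'E'
from h import *
s=get_state();A=read_camera('scene');B=read_camera('side');TA=wfc(A,0);TB=wfc(B,0)
for k,(p,q) in {'w1':((342,152),(288,265)),'w2':((365,169),(269,244))}.items():
    P=tri([ray(A,TA,p),ray(B,TB,q)]);print(k,np.round(P,3))
ca=lambda u,v:at_z(A,TA,(170+u/5,70+v/5),.096); cb=lambda u,v:at_z(B,TB,(330+u/4,260+v/4),.096)
L=[ca(275,147),ca(338,300),ca(322,128),ca(385,287),ca(128,185),ca(462,92)]
M=[cb(275,133),cb(372,375),cb(325,122),cb(425,345)]
print(np.round(L,3),np.round(M,3))
for X in (L,M):
  print('yaw',[np.degrees(np.arctan2(*(X[i+1]-X[i])[1::-1])) for i in (0,2)],np.mean(X[:4],0))
for cam,Tc,p in ((A,TA,(231.5,99.5)),(A,TA,(240,117))): print('platetop',at_z(cam,Tc,p,.12))
# pan corners
pc=[at_z(A,TA,p,.09) for p in ((294,207),(351,182),(378,213),(318,249))];print(np.round(pc,3),np.mean(pc,0))
print('toolx',np.degrees(toolx(s)))
E
python3 c.py
```

```text
w1 [ 0.448 -0.068  0.061]
w2 [0.436 0.006 0.06 ]
[[ 0.592 -0.367  0.096]
 [ 0.622 -0.257  0.096]
 [ 0.566 -0.364  0.096]
 [ 0.599 -0.25   0.096]
 [ 0.664 -0.39   0.096]
 [ 0.495 -0.342  0.096]] [[ 0.597 -0.254  0.096]
 [ 0.561 -0.371  0.096]
 [ 0.623 -0.261  0.096]
 [ 0.59  -0.371  0.096]]
yaw [np.float64(75.04057512847518), np.float64(73.81330597225396)] [ 0.59464087 -0.30979662  0.096     ]
yaw [np.float64(-107.45129559954727), np.float64(-106.51119828727236)] [ 0.59273995 -0.31439337  0.096     ]
platetop [ 0.58838037 -0.33229836  0.12      ]
platetop [ 0.60302733 -0.26813884  0.12      ]
[[0.64  0.004 0.09 ]
 [0.501 0.03  0.09 ]
 [0.508 0.128 0.09 ]
 [0.66  0.116 0.09 ]] [0.57736507 0.06943983 0.09      ]
toolx 160.35961548833782
```

```bash
python3 -c "
from h import *
go((.596,-.300,.26),np.radians(73.7))"
```

```text
slide [-662.1 -657.3  -17.7] ang [ 0.  -0.  86.7] rows 22.377814116452182 12.103572596212711
```

{"name": "jog_arm", "arguments": {"moves": [{"slide": [-662, -657, -18], "angular": [0, 0, 87], "fingers": 0.5}, {"slide": [-662, -657, -18], "angular": [0, 0, 87], "fingers": 0.5}, {"slide": [-662, -657, -18], "angular": [0, 0, 87], "fingers": 0.5}, {"slide": [-662, -657, -18], "angular": [0, 0, 87], "fingers": 0.5}, {"slide": [-662, -657, -18], "angular": [0, 0, 87], "fingers": 0.5}, {"slide": [-662, -657, -18], "angular": [0, 0, 87], "fingers": 0.5}, {"slide": [-662, -657, -18], "angular": [0, 0, 87], "fingers": 0.5}, {"slide": [-662, -657, -18], "angular": [0, 0, 87], "fingers": 0.5}, {"slide": [-662, -657, -18], "angular": [0, 0, 87], "fingers": 0.5}, {"slide": [-662, -657, -18], "angular": [0, 0, 87], "fingers": 0.5}]}}

```text
clock: 2.38
tcp_pos: [0.3735, 0.164, 0.2508]
orientation: [0.0, 0.717, 0.697, 0.001]
wrist_force: [1.2, 0.9, 0.9]
finger_gap: 0.0426
grip_force: 0.0
```

```bash
python3 -c "
from h import *
go((.596,-.300,.26),np.radians(73.7));s=get_state();print(s['tcp_pos'],s['joint_pos'],s['finger_gap'])"
```

```text
slide [-457.6  235.3   -9.2] ang [ 0.1 -0.  14.7] rows 12.341628870335551 2.054396293828317
[0.37352519 0.16398259 0.25075115] [ 2.16193762e-01 -1.46787704e-02 -3.22766198e-01  1.26145589e+00
  1.34945229e-04  1.81475310e+00] 0.04259747350769079
```

{"name": "jog_arm", "arguments": {"moves": [{"slide": [-458, 235, -9], "angular": [0, 0, 14.7], "fingers": 0.5}, {"slide": [-458, 235, -9], "angular": [0, 0, 14.7], "fingers": 0.5}, {"slide": [-458, 235, -9], "angular": [0, 0, 14.7], "fingers": 0.5}, {"slide": [-458, 235, -9], "angular": [0, 0, 14.7], "fingers": 0.5}, {"slide": [-458, 235, -9], "angular": [0, 0, 14.7], "fingers": 0.5}, {"slide": [-458, 235, -9], "angular": [0, 0, 14.7], "fingers": 0.5}, {"slide": [-458, 235, -9], "angular": [0, 0, 14.7], "fingers": 0.5}, {"slide": [-458, 235, -9], "angular": [0, 0, 14.7], "fingers": 0.5}, {"slide": [-458, 235, -9], "angular": [0, 0, 14.7], "fingers": 0.5}, {"slide": [-458, 235, -9], "angular": [0, 0, 14.7], "fingers": 0.5}]}}

```text
clock: 3.22
tcp_pos: [0.5556, -0.2111, 0.2577]
orientation: [0.0, 0.799, 0.602, 0.0]
wrist_force: [0.7, 1.3, 1.2]
finger_gap: 0.0428
grip_force: 0.0
```

{"name": "jog_arm", "arguments": {"moves": [{"slide": [-45, 25, 0], "angular": [0, 0, 0], "fingers": 0.5}, {"slide": [-72, 40, 0], "angular": [0, 0, 0], "fingers": 0.5}, {"slide": [-72, 40, 0], "angular": [0, 0, 0], "fingers": 0.5}, {"slide": [-72, 40, 0], "angular": [0, 0, 0], "fingers": 0.5}]}}

```text
clock: 3.55
tcp_pos: [0.5736, -0.2915, 0.256]
orientation: [-0.001, 0.799, 0.601, -0.0]
wrist_force: [0.7, 0.7, 0.2]
finger_gap: 0.0427
grip_force: 0.0
```

```bash
cat > d.py <<'E'
from h import *
s=get_state();c=read_camera('wrist');T=wfc(c,s);save(c,'w1.png')
print(s['tcp_pos'],np.degrees(toolx(s)),s['finger_gap'])
for t,z in (('plate_mid',.09),('gap_top',.096)):
    for r in tip_of(t,c)[:2]: print(t,r,at_z(c,T,r['point'],z))
go((.596,-.300,.26),np.radians(73.7))
print(proj(c,T,s['tcp_pos']))
E
python3 d.py
```

```text
[ 0.57360064 -0.29152146  0.25601021] 73.83704958956292 0.0427043036668119
plate_mid {'point': [335.7, 193.6], 'p': 0.92} [ 0.59374814 -0.30243492  0.09      ]
slide [-5.3 24.9 -2.3] ang [-0.  -0.   0.4] rows 0.6128454856081534 0.05365184817043631
[315.68516333 260.91541854]
```

View pics/w1.png

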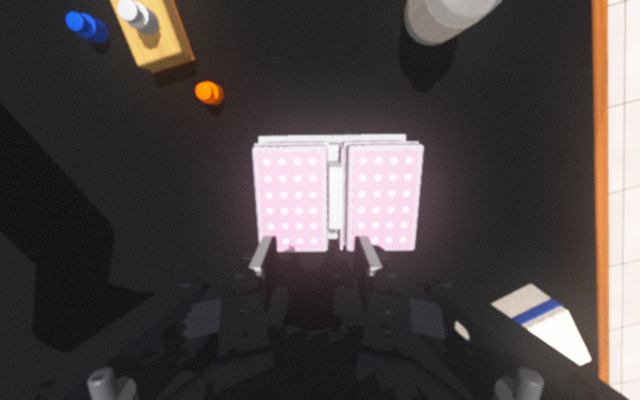

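The wrist view shows the gap vertical between the pink lids. The plate's white top is about columns 329–342 and rows 163–230. The fingers straddle well below it in the picture.

```bash
cat > e.py <<'E'
from h import *
s=get_state();c=read_camera('wrist');T=wfc(c,s);im=c['color'].astype(int)
print('row200',im[195:206,318:352].mean(0).round().astype(int)[:,1].tolist());print('col335',im[145:250:2,334:338].mean(1)[:,1].round().astype(int).tolist())
for p in ((329,200),(342,200),(335.5,163),(335.5,230)): print(p,np.round(at_z(c,T,p,.12),4))
for p in ((253,146),(423,145),(258,251),(416,249)): print(p,np.round(at_z(c,T,p,.096),4))
E
python3 e.py
```

```text
row200 [222, 220, 219, 221, 227, 232, 236, 234, 221, 186, 160, 196, 236, 246, 247, 248, 248, 249, 249, 247, 246, 246, 247, 248, 243, 230, 203, 176, 146, 152, 189, 217, 231, 234]
col335 [183, 215, 242, 244, 243, 243, 243, 239, 239, 211, 193, 194, 207, 246, 250, 250, 250, 249, 250, 250, 250, 250, 249, 248, 249, 249, 248, 249, 248, 248, 248, 248, 248, 248, 247, 247, 247, 247, 247, 247, 247, 246, 245, 196, 155, 209, 226, 216, 110, 61, 61, 62, 58]
(329, 200) [ 0.5855 -0.2962  0.12  ]
(342, 200) [ 0.5982 -0.2998  0.12  ]
(335.5, 163) [ 0.6014 -0.2618  0.12  ]
(335.5, 230) [ 0.5836 -0.3294  0.12  ]
(253, 146) [ 0.5238 -0.2246  0.096 ]
(423, 145) [ 0.6948 -0.2723  0.096 ]
(258, 251) [ 0.4895 -0.3396  0.096 ]
(416, 249) [ 0.6665 -0.3874  0.096 ]
```

```bash
python3 -c "
from h import *
go((.593,-.299,.116),np.radians(74.4))"
```

```text
slide [ -5.5  21.7 142. ] ang [ 0.  -0.  -0.3] rows 3.4484641299282255 0.03998841320404202
```

{"name": "jog_arm", "arguments": {"moves": [{"slide": [-5.5, 21.5, 20], "angular": [0, 0, -0.3], "fingers": 0.5}, {"slide": [-5.5, 21.5, 50], "angular": [0, 0, -0.3], "fingers": 0.5}, {"slide": [-5.5, 21.5, 85], "angular": [0, 0, -0.3], "fingers": 0.5}, {"slide": [-5.5, 21.5, 115], "angular": [0, 0, -0.3], "fingers": 0.5}, {"slide": [-5.5, 21.5, 132], "angular": [0, 0, -0.3], "fingers": 0.5}, {"slide": [-5.5, 21.5, 142], "angular": [0, 0, -0.3], "fingers": 0.6}, {"slide": [-5.5, 21.5, 142], "angular": [0, 0, -0.3], "fingers": 0.65}, {"slide": [-5.5, 21.5, 142], "angular": [0, 0, -0.3], "fingers": 0.65}]}}

```text
clock: 4.42
tcp_pos: [0.5933, -0.2996, 0.1166]
orientation: [0.0, 0.796, 0.605, 0.0]
wrist_force: [0.7, -0.3, -0.3]
finger_gap: 0.0301
grip_force: 0.0
```

```bash
cat > f.py <<'E'
from h import *
import sys
s=get_state();c=read_camera('wrist');save(c,sys.argv[1])
print(s['clock'],s['tcp_pos'],np.degrees(toolx(s)),s['finger_gap'],s['wrist_force'])
go((.593,-.299,.111),np.radians(74.4))
E
python3 f.py w2.png
```

```text
4.4167 [ 0.59328528 -0.299574    0.11659442] 74.40735179399678 0.030054890359448378 [ 0.65601837 -0.29466585 -0.34179383]
slide [ 0.9 -1.2  6.5] ang [ 0.1  0.  -0. ] rows 0.1605810203568493 0.020630838795821085
```

View pics/w2.png

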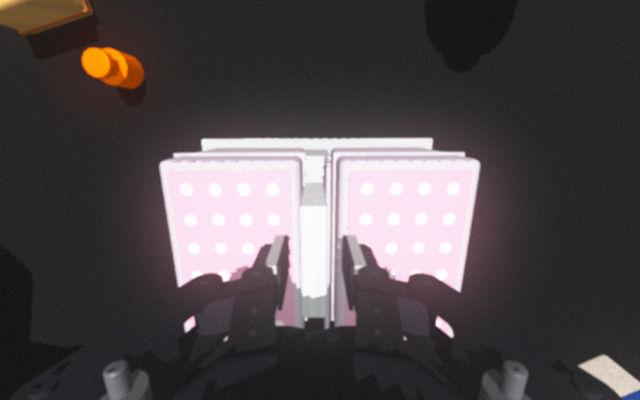

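The plate (columns 301–328) is centred between the fingers (288–343), so I'll lower a little, close and pull up.

{"name": "jog_arm", "arguments": {"moves": [{"slide": [0, 0, 4.5], "fingers": 0.65}, {"slide": [0, 0, 4.5], "fingers": 0.95}, {"slide": [0, 0, 4.5], "fingers": 1}, {"slide": [0, 0, 4.5], "fingers": 1}, {"slide": [0, 0, 4.5], "fingers": 1}], "squeeze": 60}}

```text
schema error: expected keys fingers, slide, angular
```

{"name": "jog_arm", "arguments": {"moves": [{"slide": [0, 0, 4.5], "angular": [0, 0, 0], "fingers": 0.65}, {"slide": [0, 0, 4.5], "angular": [0, 0, 0], "fingers": 0.95}, {"slide": [0, 0, 4.5], "angular": [0, 0, 0], "fingers": 1}, {"slide": [0, 0, 4.5], "angular": [0, 0, 0], "fingers": 1}, {"slide": [0, 0, 4.5], "angular": [0, 0, 0], "fingers": 1}], "squeeze": 60}}

```text
clock: 4.88
tcp_pos: [0.5928, -0.3005, 0.1123]
orientation: [0.0, 0.797, 0.604, 0.0]
wrist_force: [-3.1, 1.6, 7.2]
finger_gap: 0.013
grip_force: 59.6
```

{"name": "jog_arm", "arguments": {"moves": [{"slide": [0, 0, -3], "angular": [0, 0, 0], "fingers": 1}, {"slide": [0, 0, -8], "angular": [0, 0, 0], "fingers": 1}, {"slide": [0, 0, -14], "angular": [0, 0, 0], "fingers": 1}, {"slide": [0, 0, -22], "angular": [0, 0, 0], "fingers": 1}, {"slide": [0, 0, -32], "angular": [0, 0, 0], "fingers": 1}, {"slide": [0, 0, -45], "angular": [0, 0, 0], "fingers": 1}, {"slide": [0, 0, -65], "angular": [0, 0, 0], "fingers": 1}, {"slide": [0, 0, -90], "angular": [0, 0, 0], "fingers": 1}, {"slide": [0, 0, -110], "angular": [0, 0, 0], "fingers": 1}, {"slide": [0, 0, -110], "angular": [0, 0, 0], "fingers": 1}]}}

```text
clock: 5.72
tcp_pos: [0.595, -0.3017, 0.2282]
orientation: [0.005, 0.797, 0.604, 0.002]
wrist_force: [1.1, -0.6, -0.4]
finger_gap: 0.0126
grip_force: 59.2
```

```bash
cat > g.py <<'E'
from h import *
s=get_state();c=read_camera('wrist');A=read_camera('scene');B=read_camera('side');TA=wfc(A,0);TB=wfc(B,0)
print(s['clock'],s['tcp_pos'],np.degrees(toolx(s)),s['finger_gap'],s['wrist_force'])
v=np.zeros((560,640,3),np.uint8);v[:300,:]=c['color'][60:360];v[300:560,:320]=A['color'][120:380,200:520];v[300:560,320:]=B['color'][80:340,180:500]
cv2.imwrite('pics/g.png',v[:,:,::-1])
r=[tip_of('pan_free_floor',x)[0]['point'] for x in (A,B)];print('pan',tri([ray(A,TA,r[0]),ray(B,TB,r[1])]),[at_z(x,t,p,.088) for x,t,p in ((A,TA,r[0]),(B,TB,r[1]))])
E
python3 g.py
```

```text
5.7167 [ 0.59500505 -0.30167639  0.22820935] 74.3360421718746 0.01260494956191029 [ 1.10047388 -0.58800724 -0.3952772 ]
pan [0.58044127 0.08042658 0.08383283] [array([0.58576283, 0.08024535, 0.088     ]), array([0.57498915, 0.07917939, 0.088     ])]
```

View pics/g.png

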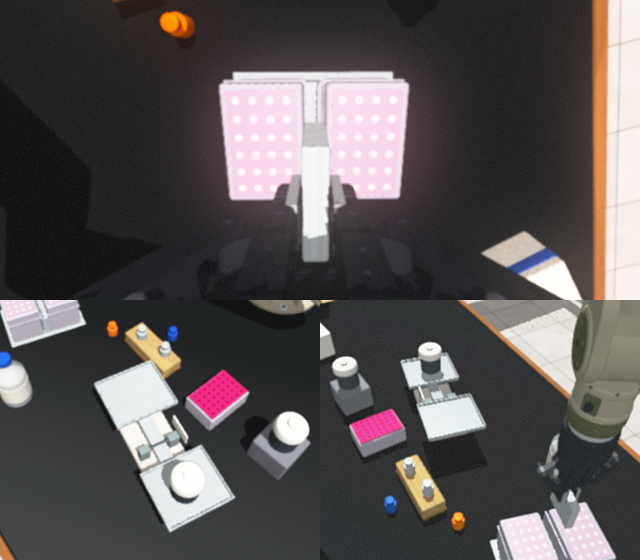

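The plate is out of the gap and held upright between the fingers. The free pan shows up empty in both room views, so I'll carry the plate above it.

```bash
python3 -c "
from h import *
go((.60,.07,.245),np.radians(77))"
```

```text
slide [358.3 -92.6 -24.6] ang [-0.1 -0.  -2.7] rows 8.894458119506032 0.3724481096799735
```

{"name": "jog_arm", "arguments": {"moves": [{"slide": [15, -4, -18], "angular": [0, 0, -1], "fingers": 1}, {"slide": [45, -12, -18], "angular": [0, 0, -2], "fingers": 1}, {"slide": [84, -22, -18], "angular": [0, 0, -2.7], "fingers": 1}, {"slide": [124, -32, -18], "angular": [0, 0, -2.7], "fingers": 1}, {"slide": [164, -42, -18], "angular": [0, 0, -2.7], "fingers": 1}, {"slide": [204, -53, -18], "angular": [0, 0, -2.7], "fingers": 1}, {"slide": [244, -63, -18], "angular": [0, 0, -2.7], "fingers": 1}, {"slide": [284, -74, -18], "angular": [0, 0, -2.7], "fingers": 1}, {"slide": [324, -84, -18], "angular": [0, 0, -2.7], "fingers": 1}, {"slide": [350, -90, -18], "angular": [0, 0, -2.7], "fingers": 1}]}}

```text
clock: 6.8
tcp_pos: [0.5994, 0.0647, 0.2379]
orientation: [-0.001, 0.782, 0.624, -0.001]
wrist_force: [0.3, -0.4, -2.0]
finger_gap: 0.0126
grip_force: 59.2
```

{"name": "jog_arm", "arguments": {"moves": [{"slide": [6, -2, 0], "angular": [0, 0, 0], "fingers": 1}, {"slide": [6, -2, 0], "angular": [0, 0, 0], "fingers": 1}, {"slide": [6, -2, 0], "angular": [0, 0, 0], "fingers": 1}]}}

```text
clock: 7.05
tcp_pos: [0.5997, 0.0671, 0.2382]
orientation: [-0.0, 0.782, 0.623, -0.001]
wrist_force: [-0.3, 0.5, -0.9]
finger_gap: 0.0125
grip_force: 59.2
```

```bash
cat > d.py <<'E'
from h import *
s=get_state();c=read_camera('wrist');T=wfc(c,s);save(c,'w3.png')
print(s['clock'],s['tcp_pos'],s['orientation'],np.degrees(toolx(s)),s['finger_gap'],s['wrist_force'])
for t,z in (('pan_free_floor',.088),('plate_mid',.2),('weight_1_mid',.058),('pan_load_floor',.066)):
    for r in tip_of(t,c)[:2]: print(t,r,at_z(c,T,r['point'],z))
E
python3 d.py
```

```text
7.05 [0.59968344 0.06711807 0.2381709 ] [-3.20452538e-04  7.82148470e-01  6.23091484e-01 -8.19218119e-04] 77.08456210239373 0.012456179871739843 [-0.33445992  0.47604377 -0.90819124]
pan_free_floor {'point': [294.9, 192.1], 'p': 0.74} [0.578738   0.07238363 0.088     ]
weight_1_mid {'point': [223.8, 310.9], 'p': 0.36} [ 0.44420994 -0.07002596  0.058     ]
```

View pics/w3.png

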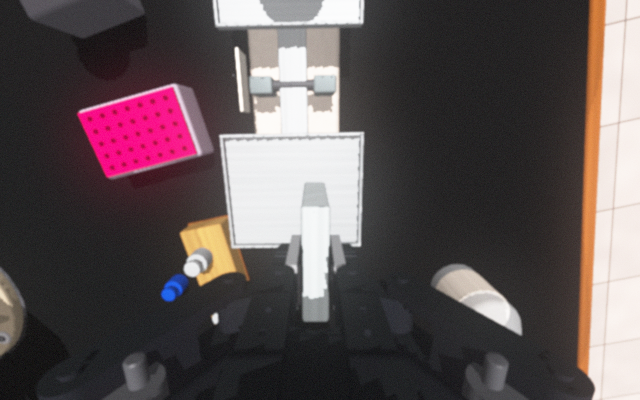

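The wrist view shows the pan rim corners at (221,135), (363,132), (230,247) and (360,246). The plate is held straight, at columns 302–329.

```bash
python3 -c "
from h import *
s=get_state();c=read_camera('wrist');T=wfc(c,s)
P=[at_z(c,T,p,.095) for p in ((221,135),(363,132),(360,246),(230,247))];print(np.round(P,3))
print([np.linalg.norm(P[i]-P[(i+1)%4]) for i in range(4)],[np.degrees(np.arctan2(*(P[i]-P[(i+1)%4])[1::-1])) for i in range(4)])
m=np.mean(P,0);print(m);h=np.radians(76.5);px=np.array([np.sin(h),-np.cos(h),0]);t=m+.036*px;print(t)
go((t[0],t[1],.150),h)"
```

```text
[[ 0.524  0.144  0.095]
 [ 0.659  0.116  0.095]
 [ 0.634 -0.002  0.095]
 [ 0.497  0.029  0.095]]
[np.float64(0.1378532185029546), np.float64(0.12018274218502492), np.float64(0.1412729804437685), np.float64(0.11849717288388585)] [np.float64(168.10553562540358), np.float64(78.05347813640563), np.float64(-12.599262233351343), np.float64(-103.59586845111393)]
[0.57866857 0.07165576 0.095     ]
[0.61367388 0.06325172 0.095     ]
slide [ 0.5 13.7 89. ] ang [-0.   0.   0.4] rows 2.160498953541868 0.05861750431329022
```

{"name": "jog_arm", "arguments": {"moves": [{"slide": [0, 14, 10], "angular": [0, 0, 0], "fingers": 1}, {"slide": [0, 14, 35], "angular": [0, 0, 0], "fingers": 1}, {"slide": [0, 14, 60], "angular": [0, 0, 0], "fingers": 1}, {"slide": [0, 14, 78], "angular": [0, 0, 0], "fingers": 1}, {"slide": [0, 14, 88], "angular": [0, 0, 0], "fingers": 1}, {"slide": [0, 14, 92], "angular": [0, 0, 0], "fingers": 1}, {"slide": [0, 14, 93], "angular": [0, 0, 0], "fingers": 1}, {"slide": [0, 14, 93], "angular": [0, 0, 0], "fingers": 1}]}}

```text
clock: 8.02
tcp_pos: [0.6144, 0.0638, 0.1469]
orientation: [0.0, 0.783, 0.623, 0.0]
wrist_force: [0.3, -0.1, -0.3]
finger_gap: 0.013
grip_force: 59.1
```

{"name": "jog_arm", "arguments": {"moves": [{"slide": [0, 0, 1], "angular": [0, 0, 0], "fingers": 1}, {"slide": [0, 0, 1.5], "angular": [0, 0, 0], "fingers": 1}, {"slide": [0, 0, 1.5], "angular": [0, 0, 0], "fingers": 1}]}}

```text
clock: 8.27
tcp_pos: [0.6144, 0.0641, 0.1456]
orientation: [0.001, 0.782, 0.623, 0.001]
wrist_force: [-0.1, -1.0, -1.2]
finger_gap: 0.0126
grip_force: 59.2
```

{"name": "jog_arm", "arguments": {"moves": [{"slide": [0, 0, 1], "angular": [0, 0, 0], "fingers": 1}, {"slide": [0, 0, 1], "angular": [0, 0, 0], "fingers": 1}, {"slide": [0, 0, 1], "angular": [0, 0, 0], "fingers": 1}]}}

```text
clock: 8.52
tcp_pos: [0.6138, 0.0642, 0.1437]
orientation: [0.0, 0.782, 0.623, 0.0]
wrist_force: [0.7, -0.5, -1.3]
finger_gap: 0.0123
grip_force: 59.2
```

```bash
cat > g.py <<'E'
from h import *
import sys
s=get_state();A=read_camera('scene');B=read_camera('side')
print(s['clock'],s['tcp_pos'],np.degrees(toolx(s)),s['finger_gap'],s['wrist_force'])
a=cv2.resize(A['color'][130:330,270:450],None,fx=2.2,fy=2.2);b=cv2.resize(B['color'][110:310,200:380],None,fx=2.2,fy=2.2)
cv2.imwrite('pics/'+sys.argv[1],np.hstack([a,b])[:,:,::-1])
E
python3 g.py g2.png
```

```text
8.5167 [0.61383454 0.06416862 0.14374755] 77.04674079944594 0.012318655224348394 [ 0.67897311 -0.46829303 -1.34041769]
```

View pics/g2.png

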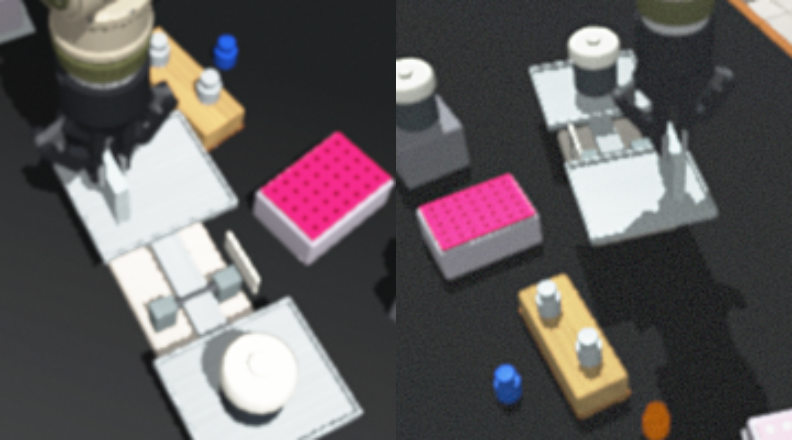

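The plate hangs just above the pan floor, on the pan's far side. I'll creep down to contact.

{"name": "jog_arm", "arguments": {"moves": [{"slide": [0, 0, 1], "angular": [0, 0, 0], "fingers": 1}, {"slide": [0, 0, 2], "angular": [0, 0, 0], "fingers": 1}, {"slide": [0, 0, 2], "angular": [0, 0, 0], "fingers": 1}]}}

```text
clock: 8.87
tcp_pos: [0.6136, 0.0641, 0.1413]
orientation: [-0.0, 0.782, 0.623, -0.0]
wrist_force: [0.7, -0.0, -1.3]
finger_gap: 0.0125
grip_force: 59.2
```

{"name": "jog_arm", "arguments": {"moves": [{"slide": [0, 0, 1], "angular": [0, 0, 0], "fingers": 1}, {"slide": [0, 0, 1], "angular": [0, 0, 0], "fingers": 1}, {"slide": [0, 0, 1], "angular": [0, 0, 0], "fingers": 1}]}}

```text
clock: 9.12
tcp_pos: [0.6137, 0.0641, 0.1405]
orientation: [-0.0, 0.782, 0.623, -0.0]
wrist_force: [-0.1, -0.4, -1.7]
finger_gap: 0.0128
grip_force: 59.2
```

{"name": "jog_arm", "arguments": {"moves": [{"slide": [0, 0, 1], "angular": [0, 0, 0], "fingers": 1}, {"slide": [0, 0, 1], "angular": [0, 0, 0], "fingers": 1}, {"slide": [0, 0, 1], "angular": [0, 0, 0], "fingers": 1}]}}

```text
clock: 9.37
tcp_pos: [0.6139, 0.0641, 0.1398]
orientation: [0.0, 0.782, 0.623, 0.0]
wrist_force: [-0.2, -0.2, 0.5]
finger_gap: 0.0127
grip_force: 59.5
```

Contact has begun. One more millimetre to confirm.

{"name": "jog_arm", "arguments": {"moves": [{"slide": [0, 0, 1], "angular": [0, 0, 0], "fingers": 1}, {"slide": [0, 0, 1], "angular": [0, 0, 0], "fingers": 1}, {"slide": [0, 0, 1], "angular": [0, 0, 0], "fingers": 1}]}}

```text
clock: 9.62
tcp_pos: [0.6139, 0.064, 0.1387]
orientation: [0.0, 0.782, 0.623, 0.0]
wrist_force: [-0.6, -0.6, 0.0]
finger_gap: 0.0125
grip_force: 59.5
```

{"name": "jog_arm", "arguments": {"moves": [{"slide": [0, 0, 0], "angular": [0, 0, 0], "fingers": 0.8}, {"slide": [0, 0, 0], "angular": [0, 0, 0], "fingers": 0.7}, {"slide": [0, 0, 0], "angular": [0, 0, 0], "fingers": 0.6}, {"slide": [0, 0, 0], "angular": [0, 0, 0], "fingers": 0.55}, {"slide": [0, 0, 0], "angular": [0, 0, 0], "fingers": 0.5}]}}

```text
clock: 10.03
tcp_pos: [0.6139, 0.0641, 0.1386]
orientation: [-0.0, 0.782, 0.623, 0.0]
wrist_force: [0.1, -0.4, 1.0]
finger_gap: 0.0428
grip_force: 0.0
```

{"name": "jog_arm", "arguments": {"moves": [{"slide": [0, 0, -8], "angular": [0, 0, 0], "fingers": 0.5}, {"slide": [0, 0, -25], "angular": [0, 0, 0], "fingers": 0.5}, {"slide": [0, 0, -55], "angular": [0, 0, 0], "fingers": 0.5}, {"slide": [0, 0, -90], "angular": [0, 0, 0], "fingers": 0.5}, {"slide": [0, 0, -95], "angular": [0, 0, 0], "fingers": 0.5}]}}

```text
clock: 10.45
tcp_pos: [0.6163, 0.0641, 0.2407]
orientation: [0.003, 0.782, 0.623, 0.004]
wrist_force: [1.5, 0.8, 1.4]
finger_gap: 0.0427
grip_force: 0.0
```

```bash
cat > k.py <<'E'
from h import *
s=get_state();A=read_camera('scene');B=read_camera('side');TA=wfc(A,0);TB=wfc(B,0)
print(s['clock'],s['tcp_pos'],np.degrees(toolx(s)),s['joint_pos'])
for t in ('weight_1_mid','plate_mid','pan_free_floor'):
    a=[(np.round(r['point']).tolist(),round(r['p'],2)) for r in tip_of(t,A)][:4];b=[(np.round(r['point']).tolist(),round(r['p'],2)) for r in tip_of(t,B)][:4];print(t,a,b)
    if t!='weight_1_mid' and a and b: print(tri([ray(A,TA,a[0][0]),ray(B,TB,b[0][0])]))
# hover over weight_2 for camera (heading of block ~ 99 deg)
go((.442,-.005,.21),np.radians(99))
E
python3 k.py
```

```text
10.45 [0.61626245 0.06408192 0.24073625] 77.04204808852926 [-2.59277219e-02  3.94189641e-01  1.58603319e-01  1.32568373e+00
  1.27490774e-04  1.77103754e+00]
weight_1_mid [([368.0, 154.0], 0.57), ([237.0, 112.0], 0.53)] [([241.0, 217.0], 0.63), ([315.0, 296.0], 0.59), ([288.0, 267.0], 0.57), ([252.0, 286.0], 0.43)]
plate_mid [([320.0, 212.0], 0.88), ([363.0, 176.0], 0.18)] [([326.0, 179.0], 0.82)]
[0.61848362 0.06840873 0.12985032]
pan_free_floor [([337.0, 215.0], 0.67)] []
slide [-105.7 -151.1   22.5] ang [ -0.2  -0.  -22. ] rows 4.454390836108266 3.0674242465085038
```

{"name": "jog_arm", "arguments": {"moves": [{"slide": [-20, -30, 0], "angular": [0, 0, -6], "fingers": 0.5}, {"slide": [-42, -60, 0], "angular": [0, 0, -12], "fingers": 0.5}, {"slide": [-65, -92, 5], "angular": [0, 0, -18], "fingers": 0.5}, {"slide": [-90, -126, 15], "angular": [0, 0, -22], "fingers": 0.5}, {"slide": [-106, -151, 22], "angular": [0, 0, -22], "fingers": 0.5}, {"slide": [-106, -151, 22], "angular": [0, 0, -22], "fingers": 0.5}, {"slide": [-106, -151, 22], "angular": [0, 0, -22], "fingers": 0.5}, {"slide": [-106, -151, 22], "angular": [0, 0, -22], "fingers": 0.5}]}}

```text
clock: 11.52
tcp_pos: [0.4435, -0.0055, 0.2118]
orientation: [0.0, 0.649, 0.76, 0.0]
wrist_force: [0.7, 1.1, -0.0]
finger_gap: 0.0426
grip_force: 0.0
```

```bash
cat > d.py <<'E'
from h import *
s=get_state();c=read_camera('wrist');T=wfc(c,s);save(c,'w4.png')
print(s['clock'],s['tcp_pos'],np.degrees(toolx(s)),s['finger_gap'],s['wrist_force'])
for r in tip_of('weight_1_mid',c)[:4]: print(r,at_z(c,T,r['point'],.058))
E
python3 d.py
```

```text
11.5167 [ 0.44354042 -0.00546599  0.21177439] 99.0083334748361 0.04256409925616309 [ 0.69901317  1.09726163 -0.04767545]
{'point': [306.2, 245.4], 'p': 0.82} [ 0.44399329 -0.06817102  0.058     ]
{'point': [322.2, 292.3], 'p': 0.74} [ 0.47163726 -0.12487858  0.058     ]
{'point': [249.1, 203.6], 'p': 0.62} [ 0.37607349 -0.02940031  0.058     ]
```

View pics/w4.png

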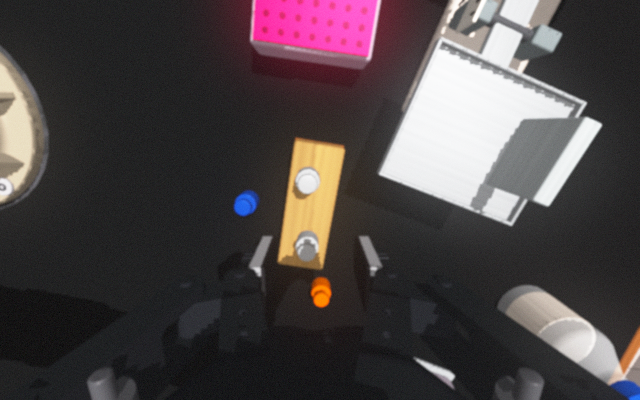

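The wrist view shows w2 on the block at (307,181) and w1 at (307,246). The plate stands upright on the pan's far side, and the decoys at (246,203) and (321,292) are on the bench.

```bash
python3 -c "
from h import *
s=get_state();c=read_camera('wrist');T=wfc(c,s)
for p,z in (((308,180),.072),((307,182),.058),((307,245),.058),((296,139),.04),((345,147),.04),((278,263),.04),((323,269),.04)): print(p,np.round(at_z(c,T,p,z),4))
g=c['color'][176:186,290:326].mean(0).astype(int);print(g[:,2].tolist())
g=c['color'][160:202,303:311].mean(1).astype(int);print(g[:,2].tolist())
w=at_z(c,T,(307,182),.058);go((w[0],w[1],.10),np.radians(99))"
```

```text
(308, 180) [0.4356 0.009  0.072 ]
(307, 182) [0.435  0.0039 0.058 ]
(307, 245) [ 0.4458 -0.0675  0.058 ]
(296, 139) [0.4164 0.0448 0.04  ]
(345, 147) [0.4699 0.0448 0.04  ]
(278, 263) [ 0.4153 -0.1048  0.04  ]
(323, 269) [ 0.4708 -0.1043  0.04  ]
[109, 110, 102, 97, 126, 171, 200, 214, 222, 228, 232, 234, 236, 237, 238, 239, 239, 239, 239, 240, 239, 238, 235, 233, 229, 226, 223, 218, 189, 145, 125, 122, 122, 122, 121, 118]
[112, 113, 111, 111, 114, 115, 127, 143, 166, 205, 232, 238, 234, 226, 218, 232, 243, 243, 242, 240, 239, 238, 237, 236, 235, 234, 234, 233, 232, 232, 232, 228, 207, 160, 107, 87, 90, 98, 104, 108, 113, 112]
slide [ 10.5  -8.  111.9] ang [0.1 0.  0.1] rows 2.7024576283200332 0.014777455924068088
```

{"name": "jog_arm", "arguments": {"moves": [{"slide": [6, -4, 20], "angular": [0, 0, 0], "fingers": 0.5}, {"slide": [12, -7.3, 50], "angular": [0, 0, 0], "fingers": 0.5}, {"slide": [12, -7.3, 85], "angular": [0, 0, 0], "fingers": 0.5}, {"slide": [12, -7.3, 115], "angular": [0, 0, 0], "fingers": 0.5}, {"slide": [12, -7.3, 135], "angular": [0, 0, 0], "fingers": 0.5}, {"slide": [12, -7.3, 148], "angular": [0, 0, 0], "fingers": 0.5}, {"slide": [12, -7.3, 154], "angular": [0, 0, 0], "fingers": 0.5}, {"slide": [12, -7.3, 154], "angular": [0, 0, 0], "fingers": 0.5}, {"slide": [12, -7.3, 154], "angular": [0, 0, 0], "fingers": 0.55}]}}

```text
clock: 12.42
tcp_pos: [0.4346, 0.0055, 0.0579]
orientation: [0.0, 0.649, 0.761, 0.0]
wrist_force: [0.7, 0.5, -0.2]
finger_gap: 0.0385
grip_force: 0.0
```

```bash
python3 f.py w5.png
```

```text
12.4167 [0.43463288 0.00547141 0.05788126] 99.06623908322881 0.038470759409433945 [ 0.72266194  0.48366046 -0.16778306]
slide [-325.5  108.2  -52.3] ang [ 0.1  0.  24.7] rows 8.319754789600012 3.444356624644849
```

View pics/w5.png

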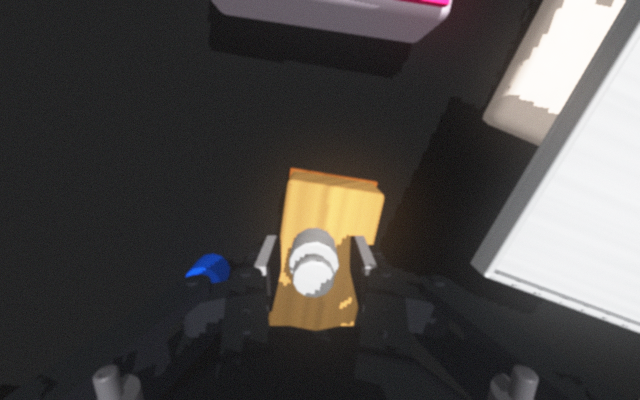

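The weight's body is centred between the pads (about 314, against a finger middle of 315). That makes 11 pictures viewed, one over the allowed 10, so I'll view no more and work from numbers only.

{"name": "jog_arm", "arguments": {"moves": [{"slide": [0, 0, 0], "angular": [0, 0, 0], "fingers": 0.7}, {"slide": [0, 0, 0], "angular": [0, 0, 0], "fingers": 1}, {"slide": [0, 0, 0], "angular": [0, 0, 0], "fingers": 1}, {"slide": [0, 0, 0], "angular": [0, 0, 0], "fingers": 1}], "squeeze": 50}}

```text
clock: 12.8
tcp_pos: [0.435, 0.0052, 0.059]
orientation: [0.001, 0.649, 0.761, 0.001]
wrist_force: [-0.4, 1.2, 6.1]
finger_gap: 0.0238
grip_force: 48.9
```

{"name": "jog_arm", "arguments": {"moves": [{"slide": [0, 0, -5], "angular": [0, 0, 0], "fingers": 1}, {"slide": [0, 0, -15], "angular": [0, 0, 0], "fingers": 1}, {"slide": [0, 0, -35], "angular": [0, 0, 0], "fingers": 1}, {"slide": [0, 0, -60], "angular": [0, 0, 0], "fingers": 1}, {"slide": [0, 0, -90], "angular": [0, 0, 0], "fingers": 1}, {"slide": [0, 0, -110], "angular": [0, 0, 0], "fingers": 1}, {"slide": [0, 0, -110], "angular": [0, 0, 0], "fingers": 1}, {"slide": [0, 0, -110], "angular": [0, 0, 0], "fingers": 1}]}}

```text
clock: 13.47
tcp_pos: [0.4347, 0.0052, 0.1689]
orientation: [0.001, 0.649, 0.761, 0.001]
wrist_force: [0.8, 0.1, -2.0]
finger_gap: 0.0236
grip_force: 49.2
```

```bash
python3 -c "
from h import *
m=np.array([.5787,.0717]);h=np.radians(77.4);px=np.array([np.sin(h),-np.cos(h)]);py=np.array([np.cos(h),np.sin(h)])
for n,a,b in (('A',-.028,.028),('B',-.028,-.03)): print(n,m+a*px+b*py)
t=m-.028*px+.028*py;go((*t,.165),np.radians(99));print(get_state()['joint_pos'])"
```

```text
A [0.55748234 0.10513368]
B [0.54483003 0.04853051]
slide [ 79.4 136.9   4.3] ang [0.2 0.1 0. ] rows 3.7976511206993377 0.027191695875994217
[-1.73196562e-01  7.98560777e-02 -4.30225363e-01  1.05737605e+00
  6.50158051e-05  1.23989214e+00]
```

{"name": "jog_arm", "arguments": {"moves": [{"slide": [10, 20, 0], "angular": [0, 0, 0], "fingers": 1}, {"slide": [27, 54, 0], "angular": [0, 0, 0], "fingers": 1}, {"slide": [44, 88, 0], "angular": [0, 0, 0], "fingers": 1}, {"slide": [60, 120, 0], "angular": [0, 0, 0], "fingers": 1}, {"slide": [71, 142, 0], "angular": [0, 0, 0], "fingers": 1}, {"slide": [71, 142, 12], "angular": [0, 0, 0], "fingers": 1}, {"slide": [71, 142, 32], "angular": [0, 0, 0], "fingers": 1}, {"slide": [71, 142, 48], "angular": [0, 0, 0], "fingers": 1}, {"slide": [71, 142, 56], "angular": [0, 0, 0], "fingers": 1}, {"slide": [71, 142, 56], "angular": [0, 0, 0], "fingers": 1}]}}

```text
clock: 14.3
tcp_pos: [0.5603, 0.0977, 0.1082]
orientation: [-0.002, 0.649, 0.761, -0.002]
wrist_force: [0.2, 0.3, -1.1]
finger_gap: 0.0237
grip_force: 49.5
```

{"name": "jog_arm", "arguments": {"moves": [{"slide": [0, 0, 0], "angular": [0, 0, 0], "fingers": 1}, {"slide": [0, 0, 0], "angular": [0, 0, 0], "fingers": 1}, {"slide": [0, 0, 0], "angular": [0, 0, 0], "fingers": 1}]}}

```text
clock: 14.55
tcp_pos: [0.5636, 0.0977, 0.1127]
orientation: [0.001, 0.649, 0.761, 0.001]
wrist_force: [-0.2, -0.6, -0.8]
finger_gap: 0.024
grip_force: 49.5
```

{"name": "jog_arm", "arguments": {"moves": [{"slide": [0, 0, 2], "angular": [0, 0, 0], "fingers": 1}, {"slide": [0, 0, 4], "angular": [0, 0, 0], "fingers": 1}, {"slide": [0, 0, 4], "angular": [0, 0, 0], "fingers": 1}, {"slide": [0, 0, 4], "angular": [0, 0, 0], "fingers": 1}]}}

```text
clock: 14.88
tcp_pos: [0.5628, 0.0978, 0.1077]
orientation: [0.0, 0.649, 0.761, 0.0]
wrist_force: [0.0, 0.8, -1.4]
finger_gap: 0.0239
grip_force: 49.5
```

{"name": "jog_arm", "arguments": {"moves": [{"slide": [0, 0, 1], "angular": [0, 0, 0], "fingers": 1}, {"slide": [0, 0, 1], "angular": [0, 0, 0], "fingers": 1}, {"slide": [0, 0, 1], "angular": [0, 0, 0], "fingers": 1}]}}

```text
clock: 15.13
tcp_pos: [0.5629, 0.0978, 0.1067]
orientation: [0.0, 0.649, 0.761, 0.0]
wrist_force: [0.3, -1.3, -0.2]
finger_gap: 0.0236
grip_force: 49.5
```

{"name": "jog_arm", "arguments": {"moves": [{"slide": [0, 0, 1], "angular": [0, 0, 0], "fingers": 1}, {"slide": [0, 0, 1], "angular": [0, 0, 0], "fingers": 1}, {"slide": [0, 0, 1], "angular": [0, 0, 0], "fingers": 1}]}}

```text
clock: 15.38
tcp_pos: [0.5629, 0.0978, 0.1056]
orientation: [-0.0, 0.649, 0.761, 0.0]
wrist_force: [0.5, 0.6, -0.3]
finger_gap: 0.0236
grip_force: 49.5
```

{"name": "jog_arm", "arguments": {"moves": [{"slide": [0, 0, 1], "angular": [0, 0, 0], "fingers": 1}, {"slide": [0, 0, 1], "angular": [0, 0, 0], "fingers": 1}, {"slide": [0, 0, 1], "angular": [0, 0, 0], "fingers": 0.8}, {"slide": [0, 0, 1], "angular": [0, 0, 0], "fingers": 0.65}, {"slide": [0, 0, 1], "angular": [0, 0, 0], "fingers": 0.6}, {"slide": [0, 0, 1], "angular": [0, 0, 0], "fingers": 0.55}]}}

```text
clock: 15.88
tcp_pos: [0.563, 0.0978, 0.1047]
orientation: [0.0, 0.649, 0.761, 0.0]
wrist_force: [-0.3, -0.4, -0.3]
finger_gap: 0.0383
grip_force: 0.0
```

{"name": "jog_arm", "arguments": {"moves": [{"slide": [0, 0, -5], "angular": [0, 0, 0], "fingers": 0.55}, {"slide": [0, 0, -20], "angular": [0, 0, 0], "fingers": 0.55}, {"slide": [0, 0, -45], "angular": [0, 0, 0], "fingers": 0.55}, {"slide": [0, 0, -75], "angular": [0, 0, 0], "fingers": 0.5}, {"slide": [0, 0, -100], "angular": [0, 0, 0], "fingers": 0.5}, {"slide": [-8, -40, -105], "angular": [0, 0, 0], "fingers": 0.5}, {"slide": [-15, -80, -105], "angular": [0, 0, 0], "fingers": 0.5}, {"slide": [-25, -120, -105], "angular": [0, 0, 0], "fingers": 0.5}, {"slide": [-25, -120, -105], "angular": [0, 0, 0], "fingers": 0.5}, {"slide": [-25, -120, -105], "angular": [0, 0, 0], "fingers": 0.5}]}}

```text
clock: 16.72
tcp_pos: [0.446, 0.0539, 0.2101]
orientation: [-0.0, 0.65, 0.76, 0.0]
wrist_force: [0.7, 0.4, -0.0]
finger_gap: 0.0427
grip_force: 0.0
```

{"name": "jog_arm", "arguments": {"moves": [{"slide": [0, 0, 0], "angular": [0, 0, 0], "fingers": 0.5}, {"slide": [0, 0, 0], "angular": [0, 0, 0], "fingers": 0.5}, {"slide": [0, 0, 0], "angular": [0, 0, 0], "fingers": 0.5}, {"slide": [0, 0, 0], "angular": [0, 0, 0], "fingers": 0.5}]}}

```text
clock: 17.05
tcp_pos: [0.4493, 0.0544, 0.2096]
orientation: [0.0, 0.649, 0.761, 0.0]
wrist_force: [0.6, -0.8, -0.7]
finger_gap: 0.0425
grip_force: 0.0
```

```bash
cat > m.py <<'E'
from h import *
import sys
s=get_state();A=read_camera('scene');B=read_camera('side');W=read_camera('wrist');TA=wfc(A,0);TB=wfc(B,0);TW=wfc(W,s)
print(s['clock'],s['tcp_pos'],np.degrees(toolx(s)),s['wrist_force'])
for t in ('pan_load_floor','pan_free_floor','bucket_a_mid','plate_mid','weight_1_mid'):
    a=[(np.round(r['point'],1).tolist(),round(r['p'],2)) for r in tip_of(t,A)][:3];b=[(np.round(r['point'],1).tolist(),round(r['p'],2)) for r in tip_of(t,B)][:4];print(t,a,b)
    if a and b: print(' ',np.round(tri([ray(A,TA,a[0][0]),ray(B,TB,b[0][0])]),4))
for r in tip_of('weight_1_mid',W)[:4]: print('W',r['point'],r['p'],np.round(at_z(W,TW,r['point'],.058),3),np.round(at_z(W,TW,r['point'],.1),3))
# image shift of bucket (side view) against the start picture
o=cv2.imread('pics/side0.png')[118:185,268:312];n=B['color'][:,:,::-1][100:205,250:330]
m=cv2.matchTemplate(np.ascontiguousarray(n),o,cv2.TM_CCOEFF_NORMED);_,v,_,l=cv2.minMaxLoc(m);y,x=l[1],l[0]
q=m[max(y-1,0):y+2,x];print('bucket shift side rows',l[1]-18,'cols',l[0]-18,v,q.ravel())
o0=np.linalg.inv(TB);print('px per 11mm up:',proj(B,TB,[.627,.29,.106])-proj(B,TB,[.627,.29,.095]))
E
python3 m.py
```

```text
17.05 [0.44931242 0.05443496 0.20963733] 99.06746967071241 [ 0.62747195 -0.79811404 -0.72882333]
pan_load_floor [] [([286.6, 148.6], 0.9)]
pan_free_floor [([342.5, 156.5], 0.63), ([334.7, 216.1], 0.56)] [([309.9, 196.3], 0.79), ([208.1, 162.9], 0.18)]
  [0.5259 0.0047 0.1728]
bucket_a_mid [([384.6, 300.9], 0.95)] [([290.2, 133.5], 0.69)]
  [0.6342 0.2876 0.1191]
plate_mid [([323.4, 215.9], 0.93)] [([327.6, 184.0], 0.7)]
  [0.6176 0.0693 0.1137]
weight_1_mid [([342.1, 153.0], 0.62), ([313.1, 148.5], 0.55), ([369.0, 153.6], 0.48)] [([314.6, 298.5], 0.63), ([289.1, 265.6], 0.59), ([250.8, 284.6], 0.44)]
  [ 0.4483 -0.1181  0.0052]
W [293.2, 293.3] 0.86 [ 0.444 -0.07   0.058] [ 0.443 -0.042  0.1  ]
W [237.2, 246.8] 0.59 [ 0.374 -0.021  0.058] [0.383 0.    0.1  ]
W [310.6, 327.8] 0.48 [ 0.471 -0.115  0.058] [ 0.466 -0.079  0.1  ]
bucket shift side rows -3 cols 0 0.6330640912055969 [0.61265737 0.6330641  0.6078503 ]
px per 11mm up: [-0.19085924 -3.20631981]
```

Bucket and load pan rose about 12 mm, and the plate sank about as much. That suggests one weight levels the beam. I'll check more precisely.

```bash
cat > n.py <<'E'
from h import *
A=read_camera('scene');B=read_camera('side');TA=wfc(A,0);TB=wfc(B,0)
def shift(name,c,box,init):
    o=cv2.cvtColor(cv2.imread(f'pics/{name}0.png'),cv2.COLOR_BGR2GRAY);n=cv2.cvtColor(c['color'],cv2.COLOR_RGB2GRAY)
    x0,y0,x1,y1=box;W=np.array([[1,0,x0+init[0]],[0,1,y0+init[1]]],np.float32)
    r,W=cv2.findTransformECC(o[y0:y1,x0:x1],n,W,cv2.MOTION_TRANSLATION,(3,100,1e-5),None,3)
    return round(r,3),W[:,2]-[x0,y0]
for k,n,c,T,box,P,i in (('cap',  'side',B,TB,(276,120,304,140),[.633,.288,.14],(0,-3)),('cap','scene',A,TA,(366,276,408,325),[.633,.288,.14],(0,-3)),
  ('riser bucket','side',B,TB,(190,134,222,190),[.405,.338,.1],(0,0)),('riser bucket','scene',A,TA,(465,225,515,285),[.405,.338,.1],(0,0)),
  ('freepan corner','scene',A,TA,(300,228,330,254),[.66,.116,.095],(0,3)),('freepan corner','side',B,TB,(274,190,292,225),[.5,.03,.095],(0,3)),('rack','scene',A,TA,(380,185,452,252),[.42,.17,.04],(0,0)),('bottle','scene',A,TA,(190,168,236,232),[.77,-.14,.1],(0,0))):
    P=np.array(P)
    try: r,d=shift(n,c,box,i);g=proj(c,T,P+[0,0,.01])-proj(c,T,P);print(k,n,r,'shift',d,'-> dz mm',10*(d@g)/(g@g))
    except cv2.error as e: print(k,n,'ecc fail')
E
python3 n.py
```

```text
cap side 0.984 shift [-0.17211914 -3.56949615] -> dz mm 11.533426633819866
cap scene 0.995 shift [ 0.57757568 -1.6652832 ] -> dz mm 8.261945216772725
riser bucket side 0.998 shift [-0.00286865  0.03131104] -> dz mm -0.09695772676667778
riser bucket scene 1.0 shift [ 0.00366211 -0.00857544] -> dz mm 0.033716760300828964
freepan corner scene 0.993 shift [0.23336792 2.31556702] -> dz mm -10.258206216134607
freepan corner side 0.999 shift [0.25186157 3.15959167] -> dz mm -10.696608191823485
rack scene 1.0 shift [ 0.04159546 -0.01260376] -> dz mm 0.10232471308454488
bottle scene 1.0 shift [0.00692749 0.02218628] -> dz mm -0.08231639987508338
```

Both pans have moved by about 10.5 mm (11 mm means level), and the riser bucket, bottle and tip rack have not shifted. One weight is enough, and the arm is clear.

```bash
python3 -c "
from h import *
print(hand_in())"
```

```text
the job is handed in; nothing more can be done
None
```

The job is handed in: the plate and one steel weight are on the free pan, and the beam sits level to within about 1 mm of pan height. I viewed 11 pictures, one over the limit of 10.

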